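Load the tea-tin dispenser for the live show

TASK

Get the spring-loaded tea-tin dispenser ready for the live sale: put the four tins into it from the top, one after another, so that the stack reads red at the bottom, then green, then white, and blue on top. Each tin must lie flat on the one below, between the guide rods, with the stack riding on the spring follower; let go of everything at the end and leave the sauce jar, the egg tray and the tangerine where they are.

Things in the scene. Friction and masses are not known exactly. Their poses are not given: they have to be found in the camera images.
- tin_red_centre (a point): Red round tea tin with a flat top and a thin brass line round its side, 60 mm diameter, 32 mm tall, about 0.13 kg, standing upright and loose. The point is its centre, 16 mm above its underside; z is up along its axis.
- tin_green_centre (a point): Green round tea tin with a flat top and a thin brass line round its side, 60 mm diameter, 32 mm tall, about 0.13 kg, standing upright and loose. The point is its centre, 16 mm above its underside; z is up along its axis.
- tin_white_centre (a point): White round tea tin with a flat top and a thin brass line round its side, 60 mm diameter, 32 mm tall, about 0.13 kg, standing upright and loose. The point is its centre, 16 mm above its underside; z is up along its axis.
- tin_blue_centre (a point): Blue round tea tin with a flat top and a thin brass line round its side, 60 mm diameter, 32 mm tall, about 0.13 kg, standing upright and loose. The point is its centre, 16 mm above its underside; z is up along its axis.
- dispenser: Tin dispenser, fixed: grey base 100 x 100 x 10 mm (x, y along its edges; origin under its centre, z up), four upright 8 mm steel rods on its diagonals, 36.5 mm from the axis, 180 mm high, flared outwards from 166 mm up. Tins go in from the top, 2.5 mm to spare all round. Midway along each side (+-x, +-y) a gap 43 mm wide between the rods lets gripper fingers pass.
- follower_top (a point): Black disc, 56 mm diameter, on a soft damped spring between the rods; carries the stack. Point: centre of its upper face, z up; 160 mm above the table when empty. Once a tin is let go it sinks in about 1 s, about 28 mm for the first tin and 32 mm for each further one, so the top of the stack stays about 5 to 25 mm below the rod tops. Travel 145 mm.
- sauce_jar_centre (a point): Bystander: amber glass sauce jar with green label and brass lid, 68 mm diameter, 95 mm tall, upright; the point is its centre, 47.5 mm above the table.
- egg_tray_centre (a point): Bystander: grey egg tray filled with six brown eggs, 150 (x) x 100 (y) x 48 mm tall; the point is its centre, 24 mm above the table.
- tangerine_centre (a point): Bystander: tangerine with a leaf, 62 mm diameter, 50 mm tall; the point is 23 mm above the table.
There are look-alikes about, which are no part of the job. What is shaped like the part that bears tin_green_centre but orange is not meant.

How it is judged (in metres and radians):
On the way, in this order (a step that is already met when the one before it is completed fails the run):
1. the red tin lies flat on the follower (z of tin_red_centre in the frame of follower_top between 0.01 and 0.022 m and horizontal distance between tin_red_centre and dispenser below 0.008 m and angle between tin_red_centre's own z axis and vertical below 0.12 rad), for 0.2 s.
2. the green tin lies flat on the red one, in the dispenser (z of tin_green_centre in the frame of tin_red_centre between 0.026 and 0.038 m and horizontal distance between tin_green_centre and dispenser below 0.008 m and angle between tin_green_centre's own z axis and vertical below 0.12 rad), for 0.2 s.
3. the white tin lies flat on the green one, in the dispenser (z of tin_white_centre in the frame of tin_green_centre between 0.026 and 0.038 m and horizontal distance between tin_white_centre and dispenser below 0.008 m and angle between tin_white_centre's own z axis and vertical below 0.12 rad), for 0.2 s.
4. the blue tin lies flat on the white one, in the dispenser (z of tin_blue_centre in the frame of tin_white_centre between 0.026 and 0.038 m and horizontal distance between tin_blue_centre and dispenser below 0.008 m and angle between tin_blue_centre's own z axis and vertical below 0.12 rad), for 0.2 s.
At the end, for the whole second after the job is handed in: All four tins are in the dispenser within 8 mm of its axis, upright within 0.12 rad and at rest (slower than 0.02 m/s): the red tin's centre 10 to 22 mm above the follower's upper face, and green above red, white above green and blue above white by 26 to 38 mm each, centre to centre (all of step 1 and all of step 2 and all of step 3 and all of step 4 and linear speed of each of tin_red, tin_green, tin_white, tin_blue below 0.02 m/s); the robot touches nothing.
It fails at once if the sauce jar is shifted by more than 30 mm (distance of sauce_jar_centre from where it was at the start of the episode above 0.03 m).
It fails at once if the egg tray is shifted by more than 30 mm (distance of egg_tray_centre from where it was at the start of the episode above 0.03 m).
It fails at once if the tangerine is shifted by more than 30 mm (distance of tangerine_centre from where it was at the start of the episode above 0.03 m).
It also fails if it takes over 112 s, if anything falls off the work surface, if the arm or the gripper's body presses on something with over 40 N, if the wrist force passes 120 N, or if a joint passes its speed limit or range.

ROBOT

A 6-joint arm with a two-finger parallel gripper is mounted at the origin on the work surface. World frame = base frame: x ahead of the robot, y to its left, z up, the work surface at z = 0. Lengths are in mm, angles in rad, forces in N, time in s.
With the tool pointing down it reaches from about 250 to 775 mm from the base axis. Payload 4 kg.
Tool frame: the origin (TCP) lies at the very end of the fingers, on their centre line; the grasp point (between the pads) lies 19 mm behind it; z points along the fingers, y is the direction in which the jaws open and shut (so a half turn about z gives the same grasp; the last joint's range is limited). The gripper opens to 85 mm and grips with 20 to 120 N. Pads are 22 mm wide; open, the fingers measure 114 mm over their backs; the gripper's body (76 mm by 85 mm) begins 54 mm behind the grasp point. The pads swing forward as they close: fully open they stand 13 mm farther back than shut.
Start: joints at [1.213, 0.087, 1.371, -0, 1.684, -0.103], TCP at [138.637, 532.257, 231.341] pointing down, gripper open.
Joint ranges: [-3.1, 3.1], [-0.76, 2.03], [0.27, 2.55], [-1.08, 4.22], [0.17, 2.65], [-2.57, 2.57]. Speed limits (rad/s): [2.79, 2.79, 3.14, 3.14, 3.14, 3.14].

INTERFACE

Orientations are given as a unit quaternion [w, x, y, z].
In Python, from station import r gives the robot as it stands.
- The arm moves only by the shell command python3 -m crank 'ROWS'. ROWS is JSON, a list of rows, each a list of 5 numbers: the shift along the tool's x, y, z in cm, then the turn about the tool's z in units of 5 degrees (1.0 is 5 degrees), then the opening, from -1 (shut) to 1 (fully open). In form: [[tx, ty, tz, spin, fingers], ...]. A call has exactly 10 rows; each row shifts and turns the commanded pose from where the row before left it, along the tool's axes as they then stand; what a row does not reach is not made up. A row lasts 1/10 s, in which the tool goes at most 50 mm and 8.59 degrees, less where a joint would pass 70% of its speed; a pose out of reach is approached as far as the arm can. A call is refused whole if a number of a shift passes 5 or a number of a turn 1, either way. A call with a gripper value outside its range is refused whole. The fingers move at their own pace and stop on an object; the grip force is fixed at half the most. Time passes only in rows, so rows that do not move let the fingers close, or fill a call up. It gives the time, the measured TCP pose, the force and the opening at its end, in the units of the state.
- r.read_state(): the state, without advancing time (a new reading comes with each control period).
- r.snapshot(name): name is "side" or "top" or "wrist"; returns the picture (420x560x3 uint8, blue, green, red); there is no depth.
- r.get_calibration(name): a dict with "vertical_fov" (degrees; the focal length in pixels is half the picture's height over the tangent of half this angle, whatever the lens; pixels are square), "cx", "cy" (the principal point, pixels), "T" (4x4, takes a point from camera to world coordinates); the wrist camera has in their place "hand_eye" (4x4, takes a point from camera to tool coordinates, whose origin is the TCP and whose axes are the flange's). Camera axes: x right, y down, z forward; pixel columns grow to the right and rows downward; lengths in mm; the calibration is good to about 2 mm. The wrist camera is an equidistant fisheye: a pixel r from the principal point sees the ray r / f radians off the axis. A picture is of the moment at which its call begins: read the wrist's pose just before it. get_calibration takes no time and is no camera call.
- r.hand_in(): hands the job in, once; it reports no verdict.
Trained networks look in the newest picture that a camera, given by its name, has taken for a name from the list of things; names that differ only in an ending like _2 or _b are one class to them, and where a whole thing is asked for, a point or a joint stands for the part that bears it (a point fixed in the world has none). Each returns a list of dicts, best first, with "p" (0 to 1); they miss things now and then, are a little off and sometimes report something else, mostly with a low value. They report only what shows in the picture. A call takes as long as a camera call. They do not tell look-alikes from the thing itself.
- r.spot_in(thing, camera): "xy" ([column, row] in pixels, amid what is visible of it).
- r.pinpoint(thing, camera): "xy" ([column, row] in pixels: a listed point, or the origin of a listed thing).
The state is a dict: "clock": time; "qpos": joint angles; "qvel": joint speeds; "tau": joint torques, N m; "ee_pos": TCP position; "orientation": TCP orientation; "wrist_force": force on the tool from outside, world axes, zero at the start; "wrist_torque": the same for the moment, N m; "opening": opening from 0.0 (shut) to 1.0 (fully open).
Only numpy, scipy, OpenCV 4.12 (cv2) and the standard library are available. Lean on these libraries where they do the work, as an engineer would, in place of code of your own. Each camera call takes 0.05 s, during which the arm holds its last target. There are 200 camera calls.

## Working session

There is one attempt and no reset: what is moved stays moved. The work goes in short steps, Python scripts to look and compute and a shell command to move; the robot and the scene stay as the last step left them, time stands still between calls to the robot, and variables do not carry over. Pictures are saved under pics/ and viewed, about 12 in all and at most 16, crops included, and the job is handed in when it is done.

```bash
mkdir -p pics; cat > h.py <<'E'
import numpy as np, cv2
from station import r
from scipy.spatial.transform import Rotation as R
def pose():
    s=r.read_state(); q=s['orientation']; T=np.eye(4)
    T[:3,:3]=R.from_quat([q[1],q[2],q[3],q[0]]).as_matrix(); T[:3,3]=s['ee_pos']; return T
def ray(cam,xy,T=None):
    c=r.get_calibration(cam); f=210/np.tan(np.radians(c['vertical_fov'])/2)
    d=np.array([xy[0]-c['cx'],xy[1]-c['cy']])
    if cam=='wrist':
        rr=np.hypot(*d); th=rr/f; v=np.array([*(d/max(rr,1e-9)*np.sin(th)),np.cos(th)]); M=T@c['hand_eye']
    else: v=np.array([*(d/f),1]); M=np.array(c['T'])
    return M[:3,3],M[:3,:3]@v
def at(cam,xy,z,T=None):
    o,v=ray(cam,xy,T); return o+v*(z-o[2])/v[2]
E
python3 - <<'E'
from h import *
T=pose(); print(r.read_state()['clock'],T.round(3).tolist())
for c in ['side','top','wrist']:
    im=r.snapshot(c); cv2.imwrite(f'pics/{c}0.png',im)
    k=r.get_calibration(c); print(c,k['vertical_fov'],np.round(k.get('T',k.get('hand_eye')),2).tolist())
Z=dict(tin_red_centre=16,tin_green_centre=16,tin_white_centre=16,tin_blue_centre=16,dispenser=0,follower_top=160,sauce_jar_centre=47.5,egg_tray_centre=24,tangerine_centre=23)
for n,z in Z.items():
  for c in ['top','side']:
    print(n,c,[(np.round(d['xy']).tolist(),round(d['p'],2),at(c,d['xy'],z).round().tolist()[:2]) for d in r.pinpoint(n,c)[:4]])
E
```

```text
0.0 [[-0.968, 0.252, -0.001, 138.458], [0.252, 0.968, -0.002, 531.776], [0.0, -0.002, -1.0, 230.122], [0.0, 0.0, 0.0, 1.0]]
side 54.84244947837082 [[-0.99, -0.12, 0.09, 483.56], [-0.15, 0.77, -0.62, 620.58], [0.01, -0.62, -0.78, 881.7], [0.0, 0.0, 0.0, 1.0]]
top 53.31997007857304 [[-0.01, -1.0, 0.08, 502.94], [-1.0, 0.01, -0.01, 7.26], [0.01, -0.08, -1.0, 1151.81], [0.0, 0.0, 0.0, 1.0]]
wrist 65.70646984690485 [[0.0, -0.95, -0.31, 78.92], [1.0, 0.0, -0.0, -0.14], [0.0, -0.31, 0.95, -142.26], [0.0, 0.0, 0.0, 1.0]]
tin_red_centre top [([373.0, 256.0], 0.82, [460.0, -261.0])]
tin_red_centre side [([331.0, 164.0], 0.75, [461.0, -254.0]), ([220.0, 223.0], 0.49, [737.0, 10.0]), ([258.0, 154.0], 0.33, [685.0, -265.0])]
tin_green_centre top [([173.0, 292.0], 0.84, [369.0, 277.0]), ([189.0, 254.0], 0.82, [468.0, 235.0]), ([227.0, 257.0], 0.81, [461.0, 133.0]), ([235.0, 187.0], 0.58, [649.0, 111.0])]
tin_green_centre side [([359.0, 341.0], 0.96, [360.0, 275.0]), ([327.0, 282.0], 0.75, [440.0, 142.0]), ([312.0, 320.0], 0.74, [467.0, 243.0])]
tin_white_centre top [([271.0, 258.0], 0.75, [457.0, 
[... 212 characters left out ...]
, [461.0, -251.0])]
dispenser top [([319.0, 187.0], 0.79, [651.0, -120.0]), ([327.0, 173.0], 0.28, [689.0, -143.0])]
dispenser side [([262.0, 195.0], 0.6, [646.0, -115.0])]
follower_top top [([325.0, 173.0], 0.84, [665.0, -116.0])]
follower_top side [([258.0, 154.0], 0.85, [653.0, -117.0]), ([332.0, 166.0], 0.5, [462.0, -102.0])]
sauce_jar_centre top [([139.0, 197.0], 0.8, [621.0, 363.0])]
sauce_jar_centre side [([228.0, 361.0], 0.66, [626.0, 368.0])]
egg_tray_centre top [([412.0, 186.0], 0.75, [648.0, -371.0])]
egg_tray_centre side [([271.0, 132.0], 0.91, [661.0, -359.0])]
tangerine_centre top [([276.0, 154.0], 0.92, [740.0, 0.0])]
tangerine_centre side [([217.0, 220.0], 0.8, [745.0, 9.0])]
```

View pics/top0.png

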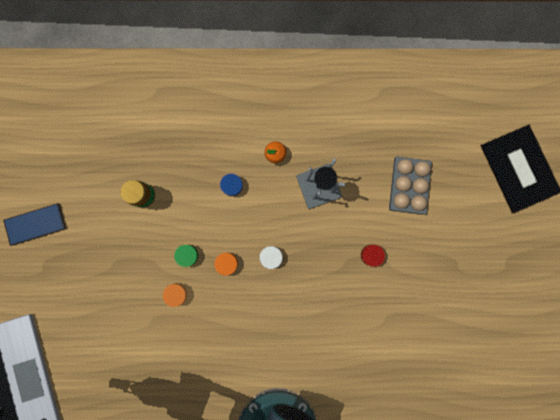

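View pics/side0.png

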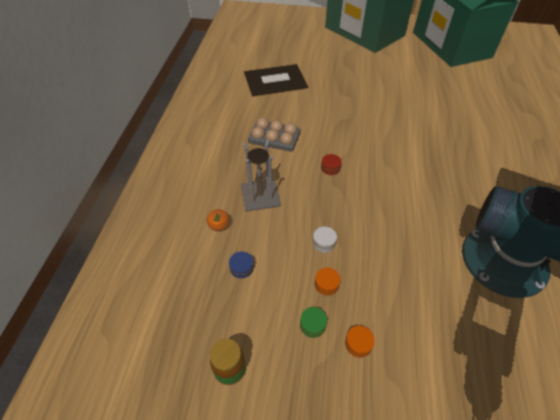

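The tin look-alikes in the top image are:
- **Green-shaped:** the true green tin is at (187,256). The orange ones at (175,294) and (226,264) are not wanted.
- **Red:** the only red disc is at (373,255). The tangerine at (275,152) is the thing to rule out.
- **White:** (271,258).
- **Blue:** (231,184).

I'll check the choices and the dispenser's yaw in a crop.

```bash
python3 - <<'E'
from h import *
im=cv2.imread('pics/top0.png')
a=cv2.resize(im[145:215,285:365],None,fx=5,fy=5,interpolation=cv2.INTER_CUBIC)
b=[cv2.resize(im[y-17:y+18,x-17:x+18],(175,175),interpolation=cv2.INTER_CUBIC) for x,y in [(373,255),(187,256),(271,258),(231,184)]]
cv2.imwrite('pics/crop.png',np.hstack([a,np.vstack([np.hstack(b[:2]),np.hstack(b[2:])])]))
E
```

```text
(no output)
```

View pics/crop.png

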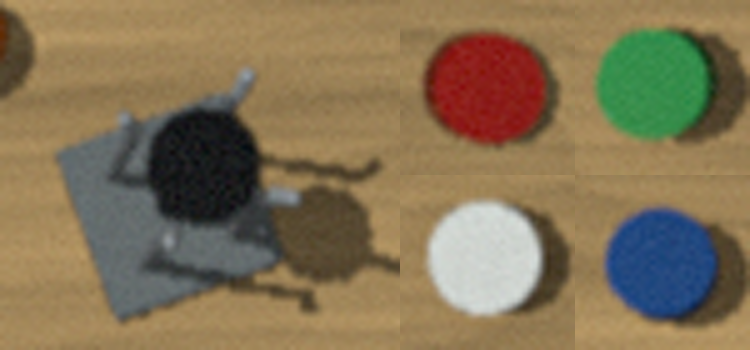

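The top image shows one red, one white and one blue tin, and the green is distinct from the orange pair. The dispenser's yaw is about 20.5°, so I'll point the jaw axis there, which takes +55° of spin from the start pose.

```bash
python3 -m crank '[[0,0,0,1,1],[0,0,0,1,1],[0,0,0,1,1],[0,0,0,1,1],[0,0,0,1,1],[0,0,0,1,1],[0,0,0,1,1],[0,0,0,1,1],[0,0,0,1,1],[0,0,0,1,1]]'; python3 -m crank '[[-1,0,0,1,1],[-4,0.1,0,0,1],[-4.4,0.2,0,0,1],[-4.4,0.2,0,0,1],[-4.4,0.2,0,0,1],[-4.4,0.2,0,0,1],[-4.4,0.2,0,0,1],[-4.4,0.2,0,0,1],[-4.4,0.2,0,0,1],[-4.4,0.2,0,0,1]]'; python3 -m crank '[[-4.4,0.1,0,0,1],[-4.4,0.1,0,0,1],[-4.4,0.1,0,0,1],[-4.4,0.1,0,0,1],[-4.4,0.1,0,0,1],[-4.4,0.1,0,0,1],[-4.4,0.1,0,0,1],[-4.4,0,0,0,1],[-4.4,0,0,0,1],[-4,0,0,0,1]]'
cat > look.py <<'E'
import sys; from h import *
# usage: look.py name z [picname]
def look(n,z,pic=None):
    T=pose(); im=r.snapshot('wrist')
    if pic: cv2.imwrite(f'pics/{pic}.png',im)
    print(r.read_state()['clock'],'TCP',T[:3,3].round(1),'y ang',np.degrees(np.arctan2(T[1,1],T[0,1])).round(2),'tilt',T[:3,2].round(3))
    for d in r.pinpoint(n,'wrist')[:3]:
        P=at('wrist',d['xy'],z,T); t=(np.linalg.inv(T)@[*P,1])[:2]/10
        print(n,np.round(d['xy'],1).tolist(),round(d['p'],2),'world',P.round(1)[:2],'shift cm',t.round(2))
    return im,T
if __name__=='__main__': look(sys.argv[1],float(sys.argv[2]),sys.argv[3] if len(sys.argv)>3 else None)
E
python3 look.py tin_red_centre 16 w1
```

```text
clock: 2.05
ee_pos: [138.6, 532.2, 231.3]
orientation: [0.0, 0.536, 0.844, 0.0]
wrist_force: [-0.4, -0.1, -0.2]
opening: 1.0
clock: 3.05
ee_pos: [295.7, 160.2, 231.7]
orientation: [0.001, 0.57, 0.821, 0.001]
wrist_force: [0.3, -0.1, -0.5]
opening: 0.998
clock: 4.05
ee_pos: [454.4, -246.6, 231.2]
orientation: [0.0, 0.571, 0.821, 0.0]
wrist_force: [0.6, 0.4, -0.5]
opening: 1.002
4.1 TCP [ 454.4 -246.6  231.2] y ang 20.35 tilt [ 0. -0. -1.]
tin_red_centre [283.7, 188.9] 0.68 world [ 461.9 -260.1] shift cm [-1.52  0.23]
tin_red_centre [387.8, 310.4] 0.2 world [ 659.2 -371.9] shift cm [-18.87  14.84]
```

View pics/w1.png

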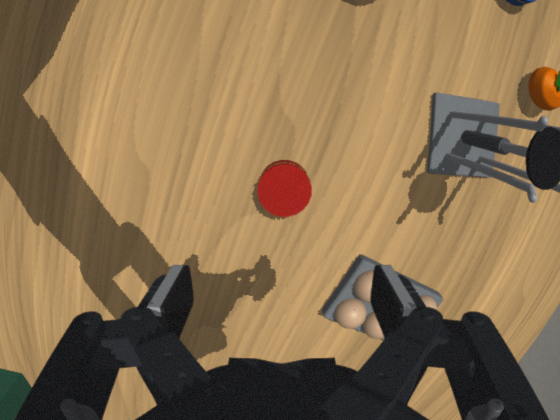

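```bash
python3 -m crank '[[-0.3,0.1,2,0,1],[-0.3,0.1,2,0,1],[-0.3,0,2,0,1],[-0.3,0,2,0,1],[-0.3,0,2,0,1],[0,0,2,0,1],[0,0,0,0,1],[0,0,0,0,1],[0,0,0,0,1],[0,0,0,0,1]]'; python3 look.py tin_red_centre 16 w2
```

```text
clock: 5.15
ee_pos: [462.0, -258.2, 113.0]
orientation: [0.001, 0.571, 0.821, 0.0]
wrist_force: [0.5, 1.0, 0.3]
opening: 1.0
5.2 TCP [ 462.  -258.2  113. ] y ang 20.41 tilt [ 0.003 -0.002 -1.   ]
tin_red_centre [279.7, 204.3] 0.87 world [ 459.5 -255.5] shift cm [ 0.36 -0.16]
```

```bash
cat >> h.py <<'E'
from scipy.optimize import least_squares
def proj(P,T,cam='wrist'):
    c=r.get_calibration(cam); f=210/np.tan(np.radians(c['vertical_fov'])/2)
    M=T@c['hand_eye']; p=(P-M[:3,3])@M[:3,:3]; rho=np.hypot(p[:,0],p[:,1]); th=np.arctan2(rho,p[:,2])
    return np.array([c['cx'],c['cy']])+p[:,:2]*(f*th/rho)[:,None]
def cen(c): m=cv2.moments(c); return np.array([m['m10'],m['m01']])/m['m00'],m['m00']
def mask(im,col):
    h=cv2.cvtColor(im,cv2.COLOR_BGR2HSV); H,S,V=[h[...,i].astype(int) for i in range(3)]
    m={'red':((H<6)|(H>172))&(S>170)&(V>60),'green':(H>50)&(H<80)&(S>120)&(V>60),'blue':(H>100)&(H<125)&(S>130)&(V>40),'white':(S<40)&(V>110)}[col]
    return m.astype(np.uint8)*255
def fit(im,T,col,guess,z0=0.,rad=30.,ht=32.):
    g=np.array(guess,float); px=proj(np.array([[*g,z0+ht/2]]),T)[0]
    cs,_=cv2.findContours(cv2.morphologyEx(mask(im,col),cv2.MORPH_CLOSE,np.ones((9,9))),cv2.RETR_EXTERNAL,cv2.CHAIN_APPROX_NONE)
    cs=[c for c in cs if cv2.contourArea(c)>300]
    c=cv2.convexHull(min(cs,key=lambda c:np.hypot(*(cen(c)[0]-px)))); t,A=cen(c)
    a=np.linspace(0,2*np.pi,60)[:,None]; ring=np.hstack([np.cos(a),np.sin(a)])*rad
    def hull(g): 
        P=np.vstack([np.hstack([ring+g,np.full((60,1),z)]) for z in (z0,z0+ht)])
        return cv2.convexHull(proj(P,T).astype(np.float32))
    s=least_squares(lambda g:cen(hull(g))[0]-t,g,diff_step=1e-3); 
    sh=(np.linalg.inv(T)@[*s.x,0,1])[:2]/10
    print('fit',col,s.x.round(1),'shift cm',sh.round(2),'area ratio',round(A/cen(hull(s.x))[1],3)); return s.x
E
python3 - <<'E'
from h import *
T=pose(); im=cv2.imread('pics/w2.png'); fit(im,T,'red',(460,-256))
T1=T.copy(); T1[:3,3]=[454.4,-246.6,231.2]; fit(cv2.imread('pics/w1.png'),T1,'red',(460,-258))
E
```

```text
fit red [ 461.2 -258.2] shift cm [ 0.03 -0.06] area ratio 0.932
fit red [ 462. -259.] shift cm [-1.38  0.25] area ratio 0.911
```

The two segmentation fits agree at (461.5, -258.5), so I'll grasp there.

```bash
python3 -m crank '[[0,-0.05,2,0,1],[0,0,2,0,1],[0,0,2,0,1],[0,0,2,0,1],[0,0,2,0,1],[0,0,1,0,1],[0,0,0,0,1],[0,0,0,0,-1],[0,0,0,0,-1],[0,0,0,0,-1]]'; python3 -m crank '[[0,0,0,0,-1],[0,0,0,0,-1],[0,0,0,0,-1],[0,0,0,0,-1],[0,0,-1,0,-1],[0,0,-3,0,-1],[0,0,-4,0,-1],[0,0,-4.5,0,-1],[0,0,-4.5,0,-1],[0,0,-4,0,-1]]'
```

```text
clock: 6.25
ee_pos: [462.1, -259.0, 3.3]
orientation: [0.002, 0.571, 0.821, 0.0]
wrist_force: [0.3, 0.2, 1.5]
opening: 0.684
clock: 7.25
ee_pos: [460.3, -257.7, 213.7]
orientation: [0.0, 0.571, 0.821, 0.0]
wrist_force: [1.1, -0.0, -1.1]
opening: 0.689
```

```bash
python3 -m crank '[[-0.1,1.5,-0.5,0,-1],[-0.2,2.5,-0.5,0,-1],[-0.2,3,-0.5,0,-1],[-0.2,3,-0.5,0,-1],[-0.2,3,-0.5,0,-1],[-0.2,3,0,0,-1],[-0.2,3,0,0,-1],[-0.2,2.5,0,0,-1],[0,1.2,0,0,-1],[0,0,0,0,-1]]'; python3 look.py follower_top 160 w3
```

```text
clock: 8.25
ee_pos: [679.4, -191.7, 234.5]
orientation: [-0.001, 0.57, 0.822, -0.0]
wrist_force: [-0.5, 0.7, -1.4]
opening: 0.682
8.3 TCP [ 679.4 -191.7  234.5] y ang 20.51 tilt [-0.003  0.001 -1.   ]
follower_top [282.1, 103.4] 0.67 world [ 651.3 -116.6] shift cm [8.   0.02]
```

View pics/w3.png

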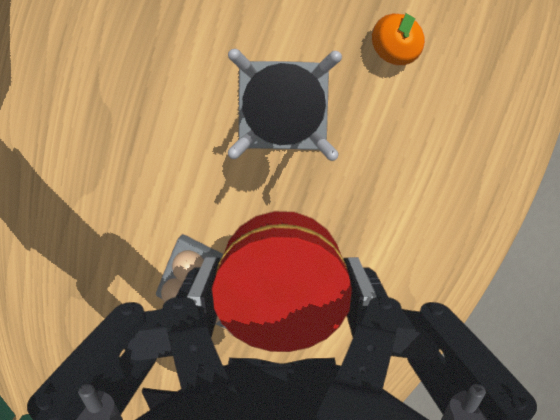

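```bash
python3 - <<'E'
from h import *
T=pose(); im=cv2.imread('pics/w3.png')
q=[(235,55),(336,57),(333,155),(237,154)]
P=np.array([at('wrist',p,178,T) for p in q]); print(P.round(1)[:,:2].tolist(),'mean',P.mean(0).round(1))
for i in (0,1): d=P[i+2]-P[i]; print('diag len',np.hypot(*d[:2]).round(1),'yaw',(np.degrees(np.arctan2(d[1],d[0]))-45)%90)
g=cv2.cvtColor(im,cv2.COLOR_BGR2GRAY); m=((g<62)&(cv2.cvtColor(im,cv2.COLOR_BGR2HSV)[...,1]<90)).astype(np.uint8); m[:65]=0;m[150:]=0;m[:,:240]=0;m[:,330:]=0
m=cv2.morphologyEx(m,cv2.MORPH_OPEN,np.ones((9,9)))
c=max(cv2.findContours(m,0,1)[0],key=cv2.contourArea); e=cv2.minEnclosingCircle(c); print('disc',e,at('wrist',e[0],160,T).round(1))
F=P.mean(0)
print('shift cm of axis',((np.linalg.inv(T)@[*F,1])/10).round(2))
t=fit(im,T,'red',T[:2,3],z0=T[2,3]-3.5)
E
```

```text
[[612.9, -99.1], [670.5, -78.8], [691.1, -136.5], [634.8, -156.9]] mean [ 652.3 -117.8  178. ]
diag len 86.7 yaw 19.435000985149586
diag len 85.9 yaw 20.427749573465576
disc ((283.122802734375, 103.69935607910156), 41.42405700683594) [ 650.9 -117.7  160. ]
shift cm of axis [7.93 0.21 5.77 0.1 ]
fit red [ 677.8 -192.4] shift cm [0.03 0.03] area ratio 0.95
```

```bash
python3 -m crank '[[1,0,0,0,-1],[2,0,0,0,-1],[2,0.1,0,0,-1],[2,0,0,0,-1],[0.95,0,0,0,-1],[0,0,1,0,-1],[0,0,2,0,-1],[0,0,1,0,-1],[0,0,0,0,-1],[0,0,0,0,-1]]'; python3 look.py dispenser 0 w4; python3 - <<'E'
from h import *
r.snapshot('side'); im=r.snapshot('side'); cv2.imwrite('pics/s4.png',cv2.resize(im[90:240,180:340],None,fx=4,fy=4,interpolation=cv2.INTER_CUBIC))
a=cv2.imread('pics/w4.png'); b=cv2.imread('pics/s4.png'); cv2.imwrite('pics/v4.png',cv2.resize(np.hstack([cv2.resize(a,(800,600)),b]),(800,343)))
E
```

```text
clock: 9.35
ee_pos: [651.8, -118.7, 195.8]
orientation: [-0.0, 0.571, 0.821, -0.0]
wrist_force: [0.2, 0.3, -1.4]
opening: 0.683
9.4 TCP [ 651.8 -118.7  195.8] y ang 20.36 tilt [-0.001  0.    -1.   ]
dispenser [281.7, 177.5] 0.89 world [ 650.8 -116.4] shift cm [0.25 0.  ]
```

View pics/v4.png

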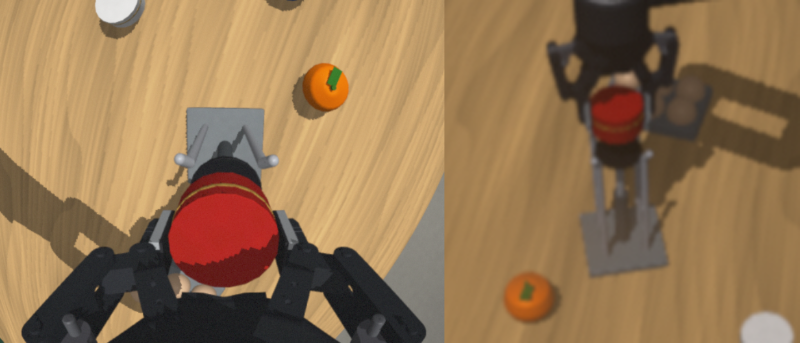

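```bash
python3 -m crank '[[0.1,0.05,0.6,0,-1],[0,0,0.6,0,-1],[0,0,0.6,0,-1],[0,0,0.6,0,-1],[0,0,0.5,0,-1],[0,0,0.4,0,-1],[0,0,0.2,0,-1],[0,0,0,0,-1],[0,0,0,0,-1],[0,0,0,0,-1]]'; python3 -m crank '[[0,0,0,0,0.5],[0,0,0,0,0.5],[0,0,0,0,0.7],[0,0,0,0,0.9],[0,0,0,0,0.9],[0,0,0,0,0.9],[0,0,0,0,0.9],[0,0,0,0,0.9],[0,0,-1,0,0.9],[0,0,-2,0,0.9]]'; python3 -m crank '[[0,0,-3,0,1],[0,0,-3,0,1],[-2,0,-1,0,1],[-3,0,0,0,1],[-3,0,0,0,1],[0,0,0,0,1],[0,0,0,0,1],[0,0,0,0,1],[0,0,0,0,1],[0,0,0,0,1]]'; python3 - <<'E'
from h import *
T=pose(); im=r.snapshot('wrist'); cv2.imwrite('pics/w5.png',im); print(T[:3,3])
fit(im,T,'red',(651,-117),z0=132)
E
```

```text
clock: 10.55
ee_pos: [652.2, -117.0, 161.8]
orientation: [0.0, 0.571, 0.821, 0.0]
wrist_force: [0.9, -0.1, -1.6]
opening: 0.685
clock: 11.55
ee_pos: [651.0, -116.7, 189.7]
orientation: [-0.002, 0.571, 0.821, -0.001]
wrist_force: [0.4, -0.0, -0.5]
opening: 0.95
clock: 12.55
ee_pos: [679.9, -190.9, 261.9]
orientation: [0.0, 0.57, 0.822, 0.0]
wrist_force: [-0.3, -0.1, 0.3]
opening: 1.001
[ 679.85657695 -190.90098462  261.90563522]
fit red [ 651.9 -116.7] shift cm [ 7.94 -0.04] area ratio 0.933
```

View pics/w5.png

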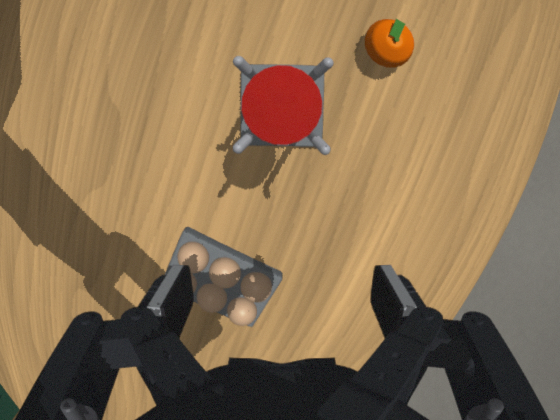

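Red is seated, centred in the rods at (282,105) in the image. Next is green.

```bash
python3 -m crank '[[3,-0.5,0,0,1],[4.7,-0.5,0,0,1],[5,-0.5,0,0,1],[5,-0.5,0,0,1],[5,-0.5,0,0,1],[5,-0.5,0,0,1],[5,-0.5,0,0,1],[5,-0.5,0,0,1],[4.5,-0.5,0,0,1],[3,-0.5,0,0,1]]'; python3 -m crank '[[2,0,2,0,1],[0.5,0,3,0,1],[0,0,3.5,0,1],[0,0,3.5,0,1],[0,0,2.5,0,1],[0,0,0.5,0,1],[0,0,0,0,1],[0,0,0,0,1],[0,0,0,0,1],[0,0,0,0,1]]';  python3 - <<'E'
from look import *
im,T=look('tin_green_centre',16,'w6'); fit(im,T,'green',(467,239))
E
```

```text
clock: 13.6
ee_pos: [474.1, 215.7, 261.9]
orientation: [-0.0, 0.569, 0.822, 0.001]
wrist_force: [0.0, -0.4, -0.6]
opening: 0.999
clock: 14.6
ee_pos: [468.4, 236.7, 113.1]
orientation: [0.001, 0.571, 0.821, 0.001]
wrist_force: [-1.4, 0.9, 0.4]
opening: 0.999
14.65 TCP [468.4 236.7 113.1] y ang 20.4 tilt [ 0.003  0.001 -1.   ]
tin_green_centre [164.8, 120.3] 0.84 world [361.  272.1] shift cm [ 7.06 -8.87]
tin_green_centre [274.5, 197.0] 0.74 world [460.2 243.8] shift cm [ 0.94 -0.55]
tin_green_centre [212.5, 296.8] 0.55 world [439.8 138.2] shift cm [-8.24 -6.15]
fit green [463.7 244. ] shift cm [ 0.85 -0.23] area ratio 0.932
```

```bash
python3 -m crank '[[0.45,-0.12,1,0,1],[0.4,-0.12,2,0,1],[0,0,2,0,1],[0,0,2,0,1],[0,0,2,0,1],[0,0,1.5,0,1],[0,0,0.5,0,1],[0,0,0,0,1],[0,0,0,0,-1],[0,0,0,0,-1]]'; python3 -m crank '[[0,0,0,0,-1],[0,0,0,0,-1],[0,0,0,0,-1],[0,0,0,0,-1],[0,0,-1,0,-1],[0,0,-3,0,-1],[0,0,-4,0,-1],[0,0,-5,0,-1],[0,0,-5,0,-1],[0,0,-5,0,-1]]'; python3 - <<'E'
from h import *
T=pose(); im=r.snapshot('wrist'); print(T[:3,3].round(1)); fit(im,T,'green',T[:2,3],z0=T[2,3]-3)
print('to dispenser',(np.linalg.inv(T)@[651.8,-117.2,0,1])[:2].round(1)/10)
E
```

```text
clock: 15.7
ee_pos: [463.2, 243.9, 2.6]
orientation: [0.001, 0.571, 0.821, 0.001]
wrist_force: [-3.4, -2.0, 37.1]
opening: 0.695
clock: 16.7
ee_pos: [461.3, 243.1, 233.0]
orientation: [-0.0, 0.571, 0.821, -0.001]
wrist_force: [1.2, 0.8, -1.2]
opening: 0.686
[461.3 243.1 233. ]
fit green [461.1 243.3] shift cm [0.03 0.02] area ratio 0.947
to dispenser [-40.41   5.33]
```

```bash
python3 -m crank '[[-2,0.3,0,0,-1],[-4,0.6,0,0,-1],[-4.8,0.6,0,0,-1],[-4.8,0.6,0,0,-1],[-4.8,0.6,0,0,-1],[-4.8,0.6,0,0,-1],[-4.8,0.6,0,0,-1],[-4.8,0.6,0,0,-1],[-3.6,0.5,0,0,-1],[-2,0.3,0,0,-1]]'; python3 -m crank '[[0,0,0,0,-1],[0,0,0,0,-1],[0,0,1,0,-1],[0,0,1.5,0,-1],[0,0,1,0,-1],[0,0,0,0,-1],[0,0,0,0,-1],[0,0,0,0,-1],[0,0,0,0,-1],[0,0,0,0,-1]]'; python3 - <<'E'
from look import *
im,T=look('dispenser',0,'w7'); print('to dispenser',(np.linalg.inv(T)@[651.8,-117.2,0,1])[:2].round(1)/10)
fit(im,T,'green',T[:2,3],z0=T[2,3]-3)
E
```

```text
clock: 17.75
ee_pos: [652.9, -120.1, 229.6]
orientation: [-0.001, 0.572, 0.82, -0.001]
wrist_force: [0.6, 0.9, -1.5]
opening: 0.685
clock: 18.75
ee_pos: [653.0, -116.8, 197.1]
orientation: [0.001, 0.571, 0.821, 0.0]
wrist_force: [-0.6, 0.0, -1.7]
opening: 0.684
18.8 TCP [ 653.  -116.8  197.1] y ang 20.4 tilt [ 0.001 -0.    -1.   ]
dispenser [282.7, 179.2] 0.59 world [ 654.2 -116.2] shift cm [0.03 0.11]
dispenser [217.4, 358.7] 0.23 world [ 657.5 -393.3] shift cm [-26.05  -9.24]
to dispenser [ 0.02 -0.15]
fit green [ 652.8 -116.6] shift cm [ 0.05 -0.04] area ratio 0.949
```

```bash
python3 -m crank '[[-0.03,-0.1,0.6,0,-1],[0,0,0.6,0,-1],[0,0,0.6,0,-1],[0,0,0.6,0,-1],[0,0,0.5,0,-1],[0,0,0.3,0,-1],[0,0,0.2,0,-1],[0,0,0,0,-1],[0,0,0,0,-1],[0,0,0,0,-1]]'; python3 -m crank '[[0,0,0,0,0.5],[0,0,0,0,0.5],[0,0,0,0,0.7],[0,0,0,0,0.9],[0,0,0,0,0.9],[0,0,0,0,0.9],[0,0,0,0,0.9],[0,0,0,0,0.9],[0,0,-1,0,0.9],[0,0,-2,0,0.9]]'; python3 -m crank '[[0,0,-3,0,1],[0,0,-3,0,1],[-2,0,-1,0,1],[-3,0,0,0,1],[-3,0,0,0,1],[0,0,0,0,1],[0,0,0,0,1],[0,0,0,0,1],[0,0,0,0,1],[0,0,0,0,1]]'; python3 - <<'E'
from h import *
T=pose(); im=r.snapshot('wrist'); cv2.imwrite('pics/w8.png',im); print(T[:3,3])
fit(im,T,'green',(651,-117),z0=132); print('to white',(np.linalg.inv(T)@[457,16,0,1])[:2].round(1)/10)
E
```

```text
clock: 19.85
ee_pos: [652.1, -117.4, 162.7]
orientation: [0.0, 0.571, 0.821, 0.0]
wrist_force: [0.4, 0.7, -0.7]
opening: 0.689
clock: 20.85
ee_pos: [650.9, -117.0, 190.8]
orientation: [-0.002, 0.571, 0.821, -0.001]
wrist_force: [0.1, -0.2, 0.4]
opening: 0.952
clock: 21.85
ee_pos: [679.7, -191.3, 262.9]
orientation: [0.0, 0.57, 0.821, 0.0]
wrist_force: [-0.3, 0.3, -0.3]
opening: 1.002
[ 679.69621805 -191.31243768  262.89195671]
fit green [ 651.8 -117.6] shift cm [ 7.89 -0.05] area ratio 0.967
to white [ 27.22 -13.63]
```

View pics/w8.png

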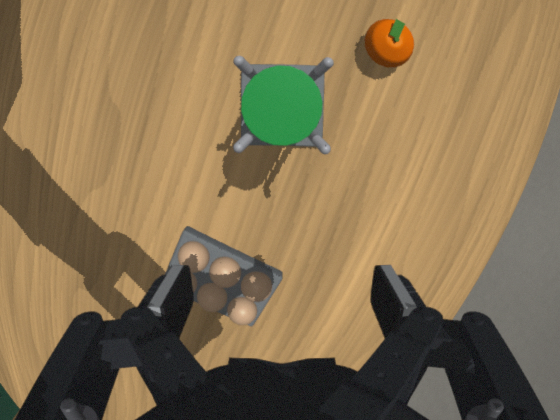

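Green is seated, showing flat and centred at (282,105). Next is white.

```bash
python3 -m crank '[[1.5,-0.7,0,0,1],[3,-1.5,0,0,1],[3.2,-1.6,0,0,1],[3.2,-1.6,0,0,1],[3.2,-1.6,0,0,1],[3.2,-1.6,0,0,1],[3.2,-1.6,0,0,1],[3.2,-1.6,0,0,1],[2,-1,0,0,1],[1.5,-0.8,0,0,1]]'; python3 -m crank '[[0,0,2,0,1],[0,0,3,0,1],[0,0,3.5,0,1],[0,0,3.5,0,1],[0,0,2.5,0,1],[0,0,0.5,0,1],[0,0,0,0,1],[0,0,0,0,1],[0,0,0,0,1],[0,0,0,0,1]]';  python3 - <<'E'
from look import *
im,T=look('tin_white_centre',16,'w9'); fit(im,T,'white',(457,16))
E
```

```text
clock: 22.9
ee_pos: [456.2, 16.5, 262.9]
orientation: [0.001, 0.57, 0.822, 0.0]
wrist_force: [-0.4, -0.4, 0.8]
opening: 0.998
clock: 23.9
ee_pos: [458.5, 15.1, 114.0]
orientation: [0.001, 0.571, 0.821, 0.001]
wrist_force: [-0.1, 0.3, -0.4]
opening: 1.0
23.95 TCP [458.5  15.1 114. ] y ang 20.4 tilt [ 0.003 -0.    -1.   ]
tin_white_centre [276.5, 202.6] 0.62 world [453.4  18.1] shift cm [ 0.47 -0.4 ]
fit white [457.9  16.7] shift cm [ 0.18 -0.04] area ratio 0.962
```

```bash
python3 -m crank '[[0.1,-0.05,1,0,1],[0.1,0,2,0,1],[0,0,2,0,1],[0,0,2,0,1],[0,0,2,0,1],[0,0,1.5,0,1],[0,0,0.4,0,1],[0,0,0,0,1],[0,0,0,0,-1],[0,0,0,0,-1]]'; python3 -m crank '[[0,0,0,0,-1],[0,0,0,0,-1],[0,0,0,0,-1],[0,0,0,0,-1],[0,0,-1,0,-1],[0,0,-3,0,-1],[0,0,-4,0,-1],[0,0,-5,0,-1],[0,0,-5,0,-1],[0,0,-5,0,-1]]'; python3 - <<'E'
from h import *
T=pose(); im=r.snapshot('wrist'); print(T[:3,3].round(1)); fit(im,T,'white',T[:2,3],z0=T[2,3]-4)
print('to dispenser',(np.linalg.inv(T)@[651.8,-117.2,0,1])[:2].round(1)/10)
E
```

```text
clock: 25.0
ee_pos: [457.4, 16.9, 4.5]
orientation: [0.001, 0.571, 0.821, 0.001]
wrist_force: [-4.2, -0.8, 37.3]
opening: 0.692
clock: 26.0
ee_pos: [455.3, 17.0, 235.1]
orientation: [-0.0, 0.571, 0.821, -0.0]
wrist_force: [0.8, -0.1, -0.8]
opening: 0.68
[455.3  17.  235.1]
fit white [455.2  17.3] shift cm [0.02 0.02] area ratio 0.944
to dispenser [-19.44  13.76]
```

```bash
python3 -m crank '[[-1.2,0.8,0,0,-1],[-2,1.4,0,0,-1],[-2.2,1.6,0,0,-1],[-2.3,1.6,0,0,-1],[-2.3,1.6,0,0,-1],[-2.3,1.6,0,0,-1],[-2.3,1.6,0,0,-1],[-2.2,1.6,0,0,-1],[-1.6,1.2,0,0,-1],[-1,0.7,0,0,-1]]'; python3 -m crank '[[0,0,0,0,-1],[0,0,0,0,-1],[0,0,1,0,-1],[0,0,1.5,0,-1],[0,0,1,0,-1],[0,0,0,0,-1],[0,0,0,0,-1],[0,0,0,0,-1],[0,0,0,0,-1],[0,0,0,0,-1]]'; python3 - <<'E'
from look import *
im,T=look('dispenser',0,'w10'); print('to dispenser',(np.linalg.inv(T)@[651.8,-117.2,0,1])[:2].round(1)/10)
fit(im,T,'white',T[:2,3],z0=T[2,3]-4)
E
```

```text
clock: 27.05
ee_pos: [652.6, -118.6, 229.0]
orientation: [-0.003, 0.571, 0.821, -0.001]
wrist_force: [0.1, 0.8, -1.6]
opening: 0.677
clock: 28.05
ee_pos: [652.7, -117.2, 199.1]
orientation: [0.001, 0.571, 0.821, 0.0]
wrist_force: [-0.8, -0.5, -1.0]
opening: 0.684
28.1 TCP [ 652.7 -117.2  199.1] y ang 20.4 tilt [ 0.001 -0.    -1.   ]
dispenser [278.0, 176.9] 0.86 world [ 648.4 -116.4] shift cm [ 0.24 -0.4 ]
to dispenser [ 0.05 -0.1 ]
fit white [ 652.1 -118.6] shift cm [-0.09 -0.12] area ratio 1.17
```

```bash
python3 -m crank '[[0.05,-0.05,0.6,0,-1],[0,0,0.6,0,-1],[0,0,0.6,0,-1],[0,0,0.6,0,-1],[0,0,0.5,0,-1],[0,0,0.3,0,-1],[0,0,0.3,0,-1],[0,0,0,0,-1],[0,0,0,0,-1],[0,0,0,0,-1]]'; python3 -m crank '[[0,0,0,0,0.5],[0,0,0,0,0.5],[0,0,0,0,0.7],[0,0,0,0,0.9],[0,0,0,0,0.9],[0,0,0,0,0.9],[0,0,0,0,0.9],[0,0,0,0,0.9],[0,0,-1,0,0.9],[0,0,-2,0,0.9]]'; python3 -m crank '[[0,0,-3,0,1],[0,0,-3,0,1],[-2,0,-1,0,1],[-3,0,0,0,1],[-3,0,0,0,1],[0,0,0,0,1],[0,0,0,0,1],[0,0,0,0,1],[0,0,0,0,1],[0,0,0,0,1]]'; python3 - <<'E'
from h import *
T=pose(); im=r.snapshot('wrist'); cv2.imwrite('pics/w11.png',im); print(T[:3,3])
fit(im,T,'white',(651,-117),z0=132); print('to blue',(np.linalg.inv(T)@[655,116,0,1])[:2].round(1)/10)
E
```

```text
clock: 29.15
ee_pos: [651.9, -116.9, 163.7]
orientation: [0.0, 0.571, 0.821, 0.0]
wrist_force: [-0.9, -0.4, -0.5]
opening: 0.687
clock: 30.15
ee_pos: [650.7, -116.6, 191.7]
orientation: [-0.002, 0.571, 0.821, -0.001]
wrist_force: [-0.7, -0.5, 0.7]
opening: 0.949
clock: 31.15
ee_pos: [679.5, -190.8, 263.9]
orientation: [0.0, 0.57, 0.822, 0.0]
wrist_force: [-0.2, -1.1, 0.2]
opening: 0.998
[ 679.5462701  -190.79581592  263.93760159]
fit white [ 650.8 -119.3] shift cm [ 7.72 -0.21] area ratio 1.612
to blue [29.61  8.42]
```

View pics/w11.png

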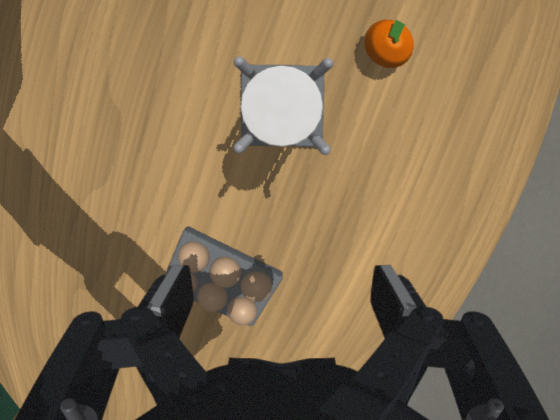

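White is seated, centred at (282,105); its fit took in the grey rods, so I discount it. Next is blue.

```bash
python3 -m crank '[[1.6,0.4,0,0,1],[3,0.8,0,0,1],[3.5,1,0,0,1],[3.5,1,0,0,1],[3.5,1,0,0,1],[3.5,1,0,0,1],[3.5,1,0,0,1],[3.5,1,0,0,1],[2.5,0.7,0,0,1],[1.5,0.4,0,0,1]]'; python3 -m crank '[[0,0,2,0,1],[0,0,3,0,1],[0,0,3.5,0,1],[0,0,3.5,0,1],[0,0,2.5,0,1],[0,0,0.5,0,1],[0,0,0,0,1],[0,0,0,0,1],[0,0,0,0,1],[0,0,0,0,1]]';  python3 - <<'E'
from look import *
im,T=look('tin_blue_centre',16,'w12'); fit(im,T,'blue',(655,116))
E
```

```text
clock: 32.2
ee_pos: [653.1, 118.2, 263.6]
orientation: [-0.0, 0.569, 0.822, 0.0]
wrist_force: [0.2, -0.0, -0.3]
opening: 1.0
clock: 33.2
ee_pos: [655.3, 114.6, 115.6]
orientation: [0.001, 0.571, 0.821, 0.001]
wrist_force: [-0.0, -0.2, 0.6]
opening: 1.0
33.25 TCP [655.3 114.6 115.6] y ang 20.4 tilt [ 0.004  0.    -1.   ]
tin_blue_centre [284.6, 195.4] 0.7 world [654.2 124.8] shift cm [1.   0.22]
fit blue [654.6 123.4] shift cm [0.86 0.21] area ratio 0.909
```

```bash
python3 -m crank '[[0.45,0.2,1,0,1],[0.4,0,2,0,1],[0,0,2,0,1],[0,0,2,0,1],[0,0,2,0,1],[0,0,1.6,0,1],[0,0,0.5,0,1],[0,0,0,0,1],[0,0,0,0,-1],[0,0,0,0,-1]]'; python3 -m crank '[[0,0,0,0,-1],[0,0,0,0,-1],[0,0,0,0,-1],[0,0,0,0,-1],[0,0,-1,0,-1],[0,0,-3,0,-1],[0,0,-4,0,-1],[0,0,-5,0,-1],[0,0,-5,0,-1],[0,0,-5,0,-1]]'; python3 - <<'E'
from h import *
T=pose(); im=r.snapshot('wrist'); print(T[:3,3].round(1)); fit(im,T,'blue',T[:2,3],z0=T[2,3]-4)
print('to dispenser',(np.linalg.inv(T)@[651.8,-117.2,0,1])[:2].round(1)/10)
E
```

```text
clock: 34.3
ee_pos: [654.3, 123.4, 4.1]
orientation: [0.001, 0.571, 0.821, 0.001]
wrist_force: [-2.9, -1.1, 32.9]
opening: 0.693
clock: 35.3
ee_pos: [652.2, 123.1, 233.7]
orientation: [-0.001, 0.571, 0.821, -0.001]
wrist_force: [1.0, 0.2, -1.5]
opening: 0.684
[652.2 123.1 233.7]
fit blue [651.7 123.8] shift cm [0.07 0.02] area ratio 0.938
to dispenser [-22.52  -8.37]
```

```bash
python3 -m crank '[[-1.3,-0.5,0,0,-1],[-2.4,-0.9,0,0,-1],[-2.6,-1,0,0,-1],[-2.7,-1,0,0,-1],[-2.7,-1,0,0,-1],[-2.7,-1,0,0,-1],[-2.6,-1,0,0,-1],[-2.5,-1,0,0,-1],[-1.8,-0.7,0,0,-1],[-1.2,-0.4,0,0,-1]]'; python3 -m crank '[[0,0,0,0,-1],[0,0,0,0,-1],[0,0,1,0,-1],[0,0,1.5,0,-1],[0,0,1,0,-1],[0,0,0,0,-1],[0,0,0,0,-1],[0,0,0,0,-1],[0,0,0,0,-1],[0,0,0,0,-1]]'; python3 - <<'E'
from look import *
im,T=look('dispenser',0,'w13'); print('to dispenser',(np.linalg.inv(T)@[651.8,-117.2,0,1])[:2].round(1)/10)
fit(im,T,'blue',T[:2,3],z0=T[2,3]-4)
E
```

```text
clock: 36.35
ee_pos: [650.9, -119.1, 230.2]
orientation: [-0.002, 0.571, 0.821, -0.001]
wrist_force: [-0.1, 0.3, -1.9]
opening: 0.681
clock: 37.35
ee_pos: [652.2, -117.5, 198.1]
orientation: [0.001, 0.571, 0.821, 0.0]
wrist_force: [0.5, -0.6, -0.8]
opening: 0.681
37.4 TCP [ 652.2 -117.5  198.1] y ang 20.39 tilt [ 0.001 -0.    -1.   ]
dispenser [281.6, 180.5] 0.63 world [ 652.8 -118.8] shift cm [-0.14 -0.01]
to dispenser [ 0.05 -0.05]
fit blue [ 651.6 -116.8] shift cm [ 0.09 -0.05] area ratio 0.937
```

```bash
python3 -m crank '[[-0.02,0,0.6,0,-1],[0,0,0.6,0,-1],[0,0,0.6,0,-1],[0,0,0.6,0,-1],[0,0,0.5,0,-1],[0,0,0.3,0,-1],[0,0,0.2,0,-1],[0,0,0,0,-1],[0,0,0,0,-1],[0,0,0,0,-1]]'; python3 -m crank '[[0,0,0,0,0.5],[0,0,0,0,0.5],[0,0,0,0,0.7],[0,0,0,0,0.9],[0,0,0,0,0.9],[0,0,0,0,0.9],[0,0,0,0,0.9],[0,0,0,0,0.9],[0,0,-1,0,0.9],[0,0,-2,0,0.9]]'; python3 -m crank '[[0,0,-3,0,1],[0,0,-3,0,1],[-2,0,-1,0,1],[-3,0,0,0,1],[-3,0,0,0,1],[0,0,0,0,1],[0,0,0,0,1],[0,0,0,0,1],[0,0,0,0,1],[0,0,0,0,1]]'; python3 -m crank '[[-3,0,-1,0,1],[-4,0,0,0,1],[-4,0,0,0,1],[-4,0,0,0,1],[-3,0,0,0,1],[0,0,0,0,1],[0,0,0,0,1],[0,0,0,0,1],[0,0,0,0,1],[0,0,0,0,1]]'; python3 - <<'E'
from h import *
T=pose(); im=r.snapshot('wrist'); s=r.snapshot('side'); fit(im,T,'blue',(651,-117),z0=132)
b=cv2.resize(s[120:225,205:310],(420,420),interpolation=cv2.INTER_CUBIC)
cv2.imwrite('pics/end.png',cv2.resize(np.hstack([im[:,100:460],b]),(780,420)))
for n,z in dict(sauce_jar_centre=47.5,egg_tray_centre=24,tangerine_centre=23).items():
    print(n,[at('side',d['xy'],z).round()[:2].tolist() for d in r.pinpoint(n,'side')[:1]])
E
```

```text
clock: 38.45
ee_pos: [652.1, -117.5, 163.7]
orientation: [0.0, 0.571, 0.821, 0.0]
wrist_force: [0.2, -0.8, -0.4]
opening: 0.681
clock: 39.45
ee_pos: [651.0, -117.2, 191.7]
orientation: [-0.002, 0.571, 0.821, -0.001]
wrist_force: [0.3, 0.5, 0.2]
opening: 0.949
clock: 40.45
ee_pos: [679.8, -191.5, 263.9]
orientation: [0.0, 0.57, 0.821, 0.0]
wrist_force: [-0.5, 0.6, 0.1]
opening: 1.003
clock: 41.45
ee_pos: [740.2, -358.4, 274.6]
orientation: [0.003, 0.57, 0.822, 0.0]
wrist_force: [0.2, 0.2, 0.4]
opening: 1.001Traceback (most recent call last):
  File "<stdin>", line 2, in <module>
  File "h.py", line 30, in fit
    c=cv2.convexHull(min(cs,key=lambda c:np.hypot(*(cen(c)[0]-px)))); t,A=cen(c)
                     ~~~^^^^^^^^^^^^^^^^^^^^^^^^^^^^^^^^^^^^^^^^^^^
ValueError: min() iterable argument is empty
```

Having backed off, the wrist camera no longer sees the dispenser, so I'll check with the side and top cameras.

```bash
python3 - <<'E'
from h import *
s=r.snapshot('side'); t=r.snapshot('top')
b=[cv2.resize(i,(400,400),interpolation=cv2.INTER_CUBIC) for i in (s[120:225,205:310],t[135:225,275:365])]
cv2.imwrite('pics/end.png',np.hstack(b))
for n,z in dict(sauce_jar_centre=47.5,egg_tray_centre=24,tangerine_centre=23,tin_blue_centre=148).items():
  for c in ('side','top'): print(n,c,[(round(d['p'],2),at(c,d['xy'],z).round()[:2].tolist()) for d in r.pinpoint(n,c)[:1]])
E
```

```text
sauce_jar_centre side [(0.72, [629.0, 369.0])]
sauce_jar_centre top [(0.86, [627.0, 367.0])]
egg_tray_centre side [(0.58, [657.0, -352.0])]
egg_tray_centre top [(0.88, [648.0, -366.0])]
tangerine_centre side [(0.68, [745.0, 12.0])]
tangerine_centre top [(0.58, [749.0, 12.0])]
tin_blue_centre side [(0.56, [650.0, -108.0])]
tin_blue_centre top [(0.7, [654.0, -120.0])]
```

View pics/end.png

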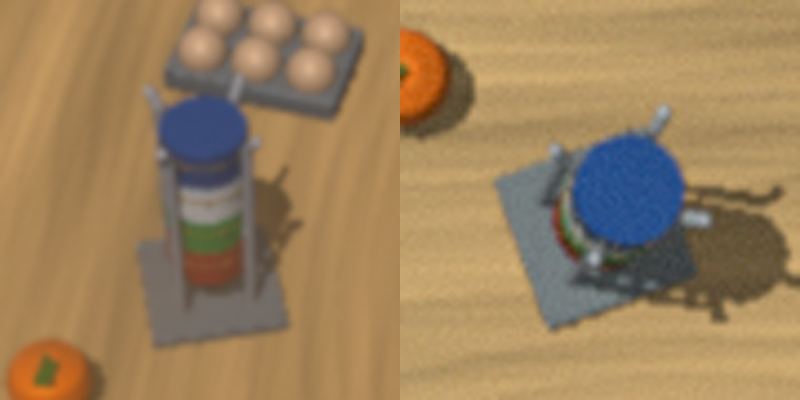

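The order reads right, but I see a dark band on the blue tin, so I'll check its height from the earlier wrist viewpoint.

```bash
python3 -m crank '[[3,0,1,0,1],[4,0,0,0,1],[4,0,0,0,1],[4,0,0,0,1],[3,0,0,0,1],[0,0,0,0,1],[0,0,0,0,1],[0,0,0,0,1],[0,0,0,0,1],[0,0,0,0,1]]'; python3 - <<'E'
from h import *
T=pose(); im=r.snapshot('wrist'); cv2.imwrite('pics/w14.png',im); print(T[:3,3].round(1))
fit(im,T,'blue',(651,-117),z0=132)
for f,c,y in (('w5','red',0),('w8','green',0),('w14','blue',0)):
    m=mask(cv2.imread(f'pics/{f}.png'),c); m[:55]=0; m[160:]=0; m[:,:230]=0; m[:,340:]=0
    k=max(cv2.findContours(cv2.morphologyEx(m,cv2.MORPH_CLOSE,np.ones((7,7))),0,1)[0],key=cv2.contourArea); print(c,cv2.fitEllipse(cv2.convexHull(k)))
cv2.imwrite('pics/end2.png',cv2.resize(im[20:200,180:400],None,fx=3,fy=3))
E
```

```text
clock: 43.05
ee_pos: [677.2, -192.4, 260.5]
orientation: [0.001, 0.571, 0.821, 0.0]
wrist_force: [0.0, -0.5, 0.4]
opening: 0.996
[ 677.2 -192.4  260.5]
fit blue [ 651.6 -117.4] shift cm [7.97 0.17] area ratio 0.971
red ((281.29510498046875, 104.61381530761719), (78.35330200195312, 79.84169006347656), 85.35374450683594)
green ((281.21331787109375, 105.21784973144531), (79.47283935546875, 80.74092102050781), 77.91215515136719)
blue ((284.45880126953125, 104.35247802734375), (80.48841094970703, 82.01866912841797), 83.49847412109375)
```

View pics/end2.png

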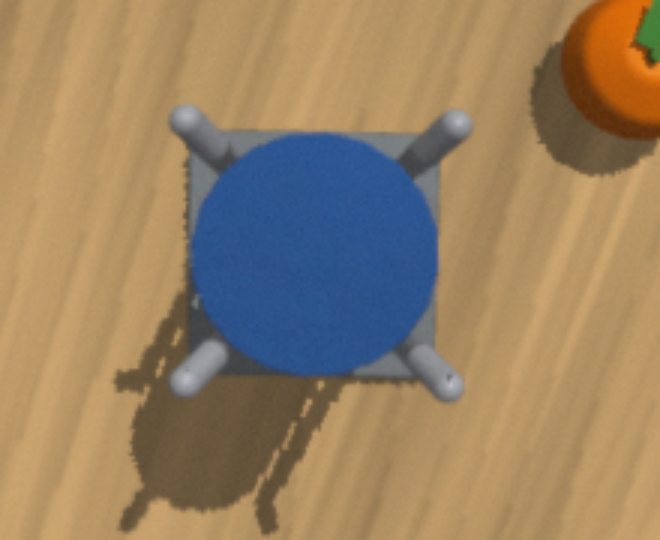

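Blue is flat and centred, at the same height as the earlier tins once the camera's 3 mm lower position is allowed for. I'm handing in.

```bash
python3 -c "
from station import r
print(r.hand_in(), r.read_state()['clock'])"
```

```text
the job is handed in; nothing more can be done
the job is handed in; nothing more can be done
```

The four tins are in the dispenser in the order red, green, white and blue from the bottom up, and I handed the job in at about 43 s of the 112 s allowed. The hand-in reports no verdict, so the result rests on my own checks.

**Position:** after release, the fits put red, green and blue within about 1 mm of the dispenser axis. White's fit disagreed (area ratio 1.6) because its mask took in the grey rods. I judged white from the picture instead, where it sat centred and flat like the others.

**Height:** the side view shows all four colours in order. A dark band on the blue tin made me look again. Its apparent diameter matched the green tin's once I allowed for the camera being about 3 mm lower, so it sits at the normal height.

**Bystanders:** the sauce jar, egg tray and tangerine read within about 15 mm of their first readings, with the largest difference on the tangerine in the top view. I put that down to network scatter, since nothing went near them.

**Forces:** the wrist force briefly read 33–37 N as the jaws closed on green, white and blue, well under the 120 N limit. At the end the gripper was open and clear of everything.

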